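# Extend a telescopic tripod leg to its locking collar

## Task

The telescopic stand leg clamped in the grey cradle is still locked at its short storage length: press its brass button in so that the leg lets go, then slide the inner tube out slowly until the button pops up fully through the hole in the blue collar. Do not force the leg against its lock, leave it locked there and let go of it, and leave the things standing round it where they are.

Things in the scene. Friction and masses are not known exactly. Their poses are not given: they have to be found in the camera images.
- cradle: Fixed grey cradle (base 230 x 90 x 10 mm) holding the leg's outer tube: square aluminium, 32 mm wide and high, top face 78 mm above the worktop. Origin on the worktop straight below the storage hole (13 mm, in the top face, where the button stands out at the start). +x points along the leg, the way the inner tube slides OUT; z up. Outer tube: from x = -125 mm to its mouth at x = 100 mm.
- outer_mouth (a point): Centre of the outer tube's open mouth, 62 mm above the worktop; x axis outwards. The blue collar (58 mm long, 40 mm wide, top 2.5 mm above the tube's top face) is clamped on the outer tube behind it; the collar's 13 mm hole lies on the top line 50 to 70 mm ahead of the storage hole. Where exactly differs each time and is not reported: feel or see it.
- tube_grip (a point): Point on the axis of the bare inner tube, 62 mm above the worktop and 38 mm out of the mouth at the start; a good place to pinch across the tube from above. Square steel, 26 mm wide and high (z 49 to 75 mm), about 0.35 kg. 26 to 52 mm further out sits its rubber foot, 39 mm diameter. x axis along the leg, outwards. Moves with the inner tube.
- button_top (a point): Flat top of the brass button, a 10 mm pin with a 3 mm high cone tip, sprung upwards; 85 mm above the worktop at the start, 7 mm over the outer tube. Press it level with the tube's top face (about 4.5 N): a 12 N spring inside then kicks the inner tube 12 to 15 mm out and the button stays caught under the wall. If it sticks, drag 5 to 10 mm outwards while pressing.
- inner_tube (a joint): How far the inner tube is out, m: 0 to 0.003 in storage, 0.05 to 0.07 locked in the collar, 0.088 end stop. Slides with 2.5 N friction plus 45 N per m/s. Above about 0.05 m/s the button can jump past the hole; then come back slowly. Once the button pops up the tube is locked and the pull rises: stop about 10 N above the sliding force. Over 35 N on the button (spring included) is forcing it.
- lock_button (a joint): How far the button is pressed in, m: 0 fully popped up (stands 7 mm over the outer tube, 4.5 mm over the collar), 0.007 level with the outer tube's top face, 0.009 caught under the tube wall. Springs back by itself with 2 to 4.5 N, damped (about 0.3 s to pop up).
- pill_pot_mid (a point): Bystander: white pot with screw lid, 44 mm wide, 60 mm tall; the point is its middle, half-way up. Leave alone.
- immersion_oil_mid (a point): Bystander: small amber bottle with black cap, 26 mm wide, 62 mm tall; the point is its middle, half-way up. Leave alone.
- jar_square_small_mid (a point): Bystander: open square glass jar, 78 mm wide, 112 mm tall; the point is its middle, half-way up. Leave alone.

How it is judged:
On the way, in this order (a step that is already met when the one before it is completed fails the run):
1. the button is out of the storage hole, caught under the tube wall (value of joint inner_tube above 0.008 m and value of joint lock_button above 0.007 m), for 0.1 s.
2. the button has popped up through the collar's hole (value of joint inner_tube between 0.045 and 0.075 m and value of joint lock_button below 0.0015 m), for 0.2 s.
At the end, for the whole second after the job is handed in: The button stands fully out (within 1.5 mm) through the collar's hole, the inner tube thus 45 to 75 mm out and locked, at rest and released (all of step 2 and velocity of joint inner_tube between -0.005 and 0.005 m/s); the robot touches nothing.
It fails at once if the button is forced with more than 35 N against the edge of its hole (contact force between lock_button_c0 and anything else above 35 N).
It fails at once if a bystander is moved by more than 25 mm or tipped (distance of any of pill_pot_mid, immersion_oil_mid, jar_square_small_mid from where it was at the start of the episode above 0.025 m or angle between any of pill_pot_mid, immersion_oil_mid, jar_square_small_mid's own z axis and vertical above 0.3 rad).
It also fails if it takes over 45 s, if anything falls off the work surface, if the arm or the gripper's body presses on something with over 40 N, if the wrist force passes 120 N, or if a joint passes its speed limit or range.

## Robot

A 6-joint arm with a two-finger parallel gripper is mounted at the origin on a cart in front of the work surface, level with it; the furniture and walls round the work are solid. World frame = base frame: x ahead of the robot, y to its left, z up, the work surface at z = 0. Lengths are in m, angles in rad, forces in N, time in s.
With the tool pointing down it reaches from about 0.375 to 0.9 m from the base axis. Payload 3.1 kg.
Tool frame: the origin (TCP) lies midway between the tips of the shut fingers; the grasp point (between the pads) lies 19 mm behind it (manip.hold_point_z is the distance from the TCP to the grasp point, in m); x points along the fingers, y is the direction in which the jaws open and shut, and the axes are right-handed (so a half turn about x gives the same grasp; the last joint's range is limited). The gripper opens to 85 mm and grips with 20 to 120 N. Pads are 22 mm wide; open, the fingers measure 114 mm over their backs; the gripper's body (76 mm by 85 mm) begins 54 mm behind the grasp point. The pads swing forward as they close: fully open they stand 13 mm farther back than shut.
Start: joints at [1.03, 0.527, 1.433, -0, 1.181, -0.178], TCP at [0.221, 0.585, 0.231] pointing down, gripper open.
Joint ranges: [-3.08, 3.08], [-0.75, 2.2], [0.22, 2.44], [-1.43, 4.57], [0, 2.65], [-2.85, 2.85]. Speed limits (rad/s): [2.79, 2.79, 3.14, 3.14, 3.14, 3.14].

## Interface

Orientations are given as a unit quaternion [x, y, z, w].
In Python, from station import manip, snapshot gives the robot as it stands.
- The arm moves only by the tool play_rows, never from a script. Its argument "series" is a list of rows, each a list of 4 numbers: the shift along the tool's x, y, z in m, then the turn about the tool's x in degrees. In form: [[tx, ty, tz, spin], ...]. A call has 1 to 20 rows; each row is the pose to reach, as a shift and turn from the pose measured when the call began, along the tool's axes at that moment; what a row does not reach only later rows make up. A row lasts 1/10 s, in which the tool goes at most 50 mm and 8.59 degrees, less where a joint would pass 70% of its speed; a pose out of reach is approached as far as the arm can. A call with a gripper value outside its range is refused whole. "claw" is the opening in per cent of the stroke, from 0 (shut) to 100 (fully open), set as the call begins (left out, the last holds). The fingers move at their own pace and stop on an object; "force" is the grip in N (left out, the last holds). Time passes only in rows, so rows that repeat a pose let the fingers close. It gives the time, the measured TCP pose, the force and the opening at its end, in the units of the state.
- manip.sense(): the state, without advancing time (a new reading comes with each control period).
- snapshot(name): name is "scene" or "top" or "wrist"; returns a dict with "image" (384x512x3 uint8, blue, green, red), "depth" (384x512 float32, m along the optical axis (not along the pixel's ray), 0 where there is no reading), "fov_y" (degrees; the focal length in pixels is half the picture's height over the tangent of half this angle, whatever the lens; pixels are square), "cx", "cy" (the principal point, pixels), "dist" ([k1, k2, p1, p2, k3] as OpenCV has them; the pictures are not rectified), "R" (3x3) and "t" (3): a world point X has camera coordinates R X + t. Camera axes: x right, y down, z forward; pixel columns grow to the right and rows downward; lengths in m; the calibration is good to about 2 mm. A picture is of the moment at which its call begins.
- manip.sign_off(): hands the job in, once; it reports no verdict.
The state is a dict: "t": time; "q": joint angles; "qd": joint speeds; "tau": joint torques, N m; "tcp_pos": TCP position; "tool_rot": TCP orientation; "force": force on the tool from outside, world axes, zero at the start; "ft_torque": the same for the moment, N m; "finger_gap": opening from 0.0 (shut) to 1.0 (fully open).
Only numpy, scipy, OpenCV 4.12 (cv2) and the standard library are available. Lean on these libraries where they do the work, as an engineer would, in place of code of your own. Each camera call takes 0.05 s, during which the arm holds its last target.

## Working session

There is one attempt and no reset: what is moved stays moved. The work goes in short steps, Python scripts to look and compute and a tool call to move; the robot and the scene stay as the last step left them, time stands still between calls to the robot, and variables do not carry over. Pictures are saved under pics/ and viewed, and the job is handed in when it is done.

Besides the shell and the picture viewer there is one more tool, called as name(argument=value, ...), one argument or row to a line, values as JSON. play_rows: Moves the arm, as the interface text tells. Its arguments: {"type":"object","properties":{"series":{"type":"array","items":{"type":"array","items":{"type":"number"}}},"claw":{"type":"number"},"force":{"type":"number"}},"required":["series"]}

```bash
ls; mkdir -p pics
cat > h.py <<'E'
import numpy as np,cv2
from station import manip,snapshot
def take(n,f=None):
    s=snapshot(n)
    if f: cv2.imwrite('pics/'+f,s['image'])
    np.save('/tmp/'+n+'.npy',s,allow_pickle=True); return s
def load(n): return np.load('/tmp/'+n+'.npy',allow_pickle=True).item()
def K(s):
    f=s['image'].shape[0]/2/np.tan(np.radians(s['fov_y'])/2)
    return np.array([[f,0,s['cx']],[0,f,s['cy']],[0,0,1.]])
def plane(s,uv,z):
    p=cv2.undistortPoints(np.array(uv,float).reshape(-1,1,2),K(s),np.array(s['dist'],float)).reshape(-1,2)
    R=np.array(s['R']);t=np.array(s['t']);o=-R.T@t
    d=np.c_[p,np.ones(len(p))]@R
    return o+d*((z-o[2])/d[:,2])[:,None]
def deep(s,uv):
    p=cv2.undistortPoints(np.array(uv,float).reshape(-1,1,2),K(s),np.array(s['dist'],float)).reshape(-1,2)
    z=np.array([s['depth'][int(v),int(u)] for u,v in uv])
    return (np.c_[p,np.ones(len(p))]*z[:,None]-np.array(s['t']))@np.array(s['R'])
def proj(s,X):
    R=np.array(s['R']);r,_=cv2.Rodrigues(R)
    return cv2.projectPoints(np.array(X,float).reshape(-1,1,3),r,np.array(s['t'],float),K(s),np.array(s['dist'],float))[0].reshape(-1,2)
E
python3 - <<'E'
from h import *
for n in('scene','top','wrist'): 
    s=take(n,n+'0.png'); print(n,-np.array(s['R']).T@s['t'],s['fov_y'])
print(manip.sense(), manip.hold_point_z)
E
```

```text
pics
scene [ 0.16783966 -0.51749377  0.65266666] 51.93824408238053
top [ 0.45388848 -0.03210296  0.92225996] 55.81014879006753
wrist [0.1438767  0.61273349 0.37341691] 67.28612804905424
{'t': 0.15, 'q': array([ 1.03048280e+00,  5.28276497e-01,  1.43362284e+00,  2.48631603e-05,
        1.18142244e+00, -1.78487099e-01]), 'qd': array([-0.00146105, -0.0040583 , -0.00378856,  0.00125178,  0.00152422,
       -0.0003752 ]), 'tau': array([ 1.86341781e-04, -4.42742443e+01, -1.78276420e+01, -2.82972778e-04,
        5.60312328e-03,  3.02843787e-06]), 'tcp_pos': array([0.2209042 , 0.58405873, 0.23053904]), 'tool_rot': array([ 0.1266621 ,  0.69578841, -0.12780094,  0.69534316]), 'force': array([-0.63660997,  0.10155734,  0.23311012]), 'ft_torque': array([-0.0170286 , -0.01280087,  0.02313744]), 'finger_gap': 0.996519840981175} 0.0187
```

View pics/scene0.png

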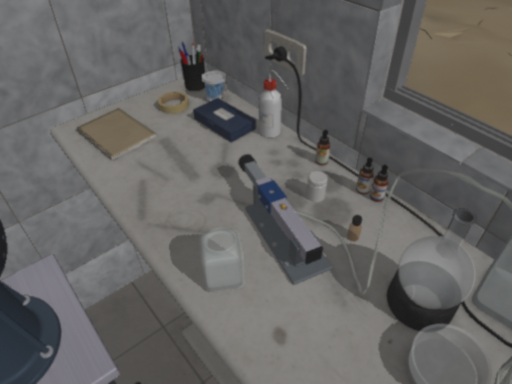

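View pics/top0.png

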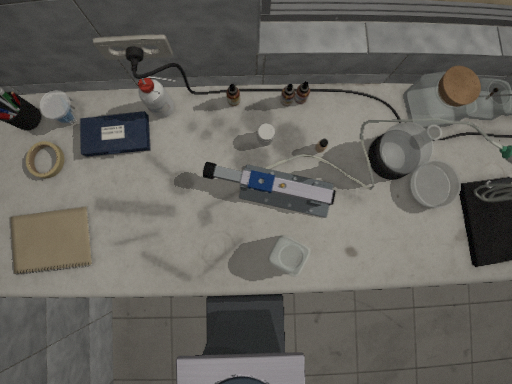

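Both views show the leg, with its black foot at top (210,170), the blue collar at (262,181) and the storage button at about (283,185). The pot is at (265,132), the amber bottle at (322,145) and the glass jar at (290,256).

Run:
```python
from h import *
s=load('top'); im=s['image']
cv2.imwrite('pics/topc.png',cv2.resize(im[120:280,190:350],None,fx=3.7,fy=3.7,interpolation=cv2.INTER_CUBIC))
s=load('scene'); im=s['image']
cv2.imwrite('pics/scc.png',cv2.resize(im[145:285,230:390],None,fx=4,fy=4,interpolation=cv2.INTER_CUBIC))
```

```text
(no output)
```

View pics/topc.png

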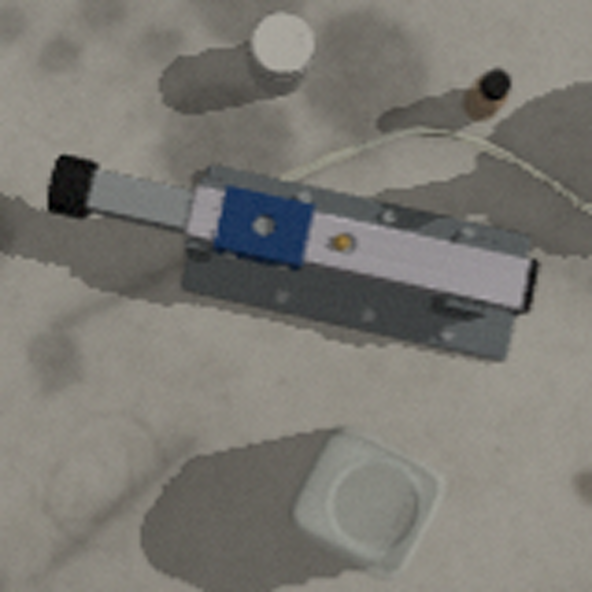

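View pics/scc.png

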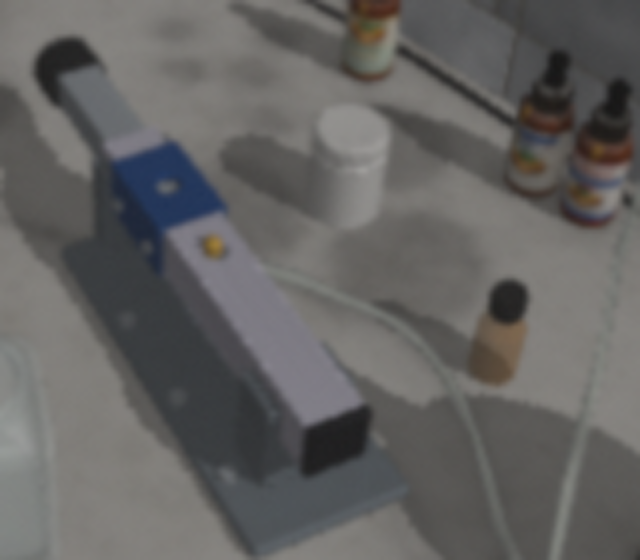

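Top crop: the button is at about (341,241) and the collar hole at (264,225). The tube's blind end is at (529,258)-(520,309). Next I'll measure them.

Run:
```python
from h import *
def c(u,v): return (u/3.7+190-.36,v/3.7+120-.36)
s=load('top')
hsv=cv2.cvtColor(s['image'],cv2.COLOR_BGR2HSV)
m=cv2.inRange(hsv,(10,110,70),(30,255,255));m[:165]=0;m[205:]=0;m[:,:255]=0;m[:,310:]=0
ys,xs=np.nonzero(m);print('brass',len(xs),xs.mean(),ys.mean())
b=plane(s,[(xs.mean(),ys.mean())],.083)[0]
e=plane(s,[c(532,257),c(519,309),c(190,186),c(186,232)],.078)
f=plane(s,[c(312,205),c(301,267),c(228,186),c(215,249)],.0805)
h=plane(s,[c(264,225)],.079)[0]
tg=plane(s,[c(93,170),c(90,214)],.075)
print('button',b,'\nends',e,'\ncollar',f,'\nhole',h,np.linalg.norm(h-b),'\nfoot',tg)
a=(e[2]+e[3])/2-(e[0]+e[1])/2;print(np.linalg.norm(a),a/np.linalg.norm(a),np.degrees(np.arctan2(a[1],a[0])))
a=(f[2]+f[3])/2-(f[0]+f[1])/2;print('collar len',np.linalg.norm(a),np.degrees(np.arctan2(a[1],a[0])))
a=h-b;print('bh',np.degrees(np.arctan2(a[1],a[0])))
s2=load('scene')
def d(u,v): return (u/4+230-.36,v/4+145-.36)
print('scene button',plane(s2,[d(212,245)],.083),'hole',plane(s2,[d(168,187)],.079))
o=plane(s,[c(282,42),c(496,84),c(370,470)],.06);print(o)
```

```text
brass 9 282.0 185.0
button [ 0.56494311 -0.10985692  0.083     ] 
ends [[ 0.55244747 -0.23185431  0.078     ]
 [ 0.51941984 -0.22162955  0.078     ]
 [ 0.60425614 -0.01478877  0.078     ]
 [ 0.57467756 -0.01151365  0.078     ]] 
collar [[ 0.58942758 -0.09207648  0.0805    ]
 [ 0.54994971 -0.0836679   0.0805    ]
 [ 0.60314165 -0.03901596  0.0805    ]
 [ 0.56294706 -0.02964295  0.0805    ]] 
hole [ 0.5776413  -0.06118196  0.079     ] 0.05046281470480313 
foot [[0.61696021 0.04724154 0.075     ]
 [0.58844524 0.04958931 0.075     ]]
0.22019718579415914 [0.24311483 0.96999752 0.        ] 75.92954675542353
collar len 0.055183323726528094 75.99394521468513
bh 75.37871297756988
scene button [[ 0.56221753 -0.11525866  0.083     ]] hole [[ 0.57628935 -0.06547203  0.079     ]]
[[ 0.70268871 -0.07771384  0.06      ]
 [ 0.67073402 -0.21884357  0.06      ]
 [ 0.420719   -0.12447189  0.06      ]]
```

View pics/wrist0.png

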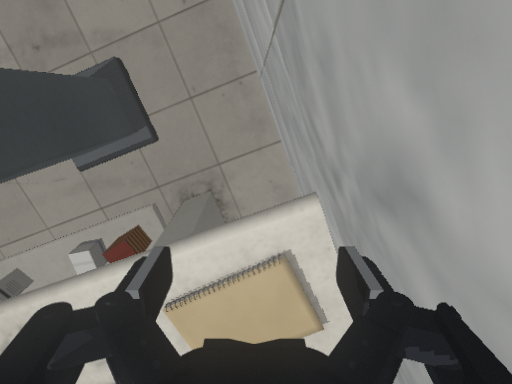

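```bash
cat >> h.py <<'E'
from scipy.spatial.transform import Rotation as Ro
def cmd(target,axis_deg=None):
    "tool-frame shift to world target, spin making tool z along axis (mod 180)"
    st=manip.sense();R=Ro.from_quat(st['tool_rot']).as_matrix()
    sh=R.T@(np.array(target)-st['tcp_pos'])
    a=np.degrees(np.arctan2(R[1,2],R[0,2]))
    print('tcp',st['tcp_pos'].round(4),'x',R[:,0].round(4),'z ang',a.round(2),'gap',st['finger_gap'],'F',st['force'].round(2),'t',st['t'])
    print('shift',sh.round(4))
    if axis_deg is not None:
        # x down: +spin decreases world yaw
        d=[((a-axis_deg-k+180)%360)-180 for k in(0,180)];print('spin options',np.round(d,2),'q6',st['q'][5],'q1',st['q'][0])
E
python3 - <<'E'
from h import *
cmd([.564,-.112,.23],76)
s=load('wrist');st=manip.sense();R=Ro.from_quat(st['tool_rot']).as_matrix()
print('cam in tool',R.T@(-np.array(s['R']).T@s['t']-st['tcp_pos']), 'optical axis in tool',R.T@np.array(s['R'])[2])
E
```

```text
tcp [0.2209 0.5841 0.2305] x [-9.0e-04 -1.5e-03 -1.0e+00] z ang -20.73 gap 0.996519840981175 F [-0.64  0.1   0.23] t 0.15
shift [ 0.0013 -0.5295  0.5673]
spin options [-96.73  83.27] q6 -0.17848709851652192 q1 1.0304828020415275
cam in tool [-0.14284981 -0.00069161 -0.08223758] optical axis in tool [9.48410713e-01 3.30213110e-05 3.17044347e-01]
```

play_rows(
  series=[
    [0, -0.02, 0.021, 3],
    [0, -0.05, 0.053, 8],
    [0, -0.08, 0.086, 13],
    [0, -0.11, 0.118, 18],
    [0, -0.14, 0.15, 23],
    [0, -0.17, 0.182, 28],
    [0, -0.2, 0.214, 33],
    [0, -0.23, 0.246, 38],
    [0, -0.26, 0.279, 43],
    [0, -0.29, 0.311, 48],
    [0, -0.32, 0.343, 53],
    [0, -0.35, 0.375, 58],
    [0, -0.38, 0.407, 63],
    [0, -0.41, 0.439, 68],
    [0, -0.44, 0.471, 73],
    [0, -0.47, 0.504, 77],
    [0, -0.5, 0.536, 81],
    [0, -0.52, 0.557, 83.3],
    [0, -0.53, 0.567, 83.3],
    [0, -0.53, 0.567, 83.3],
  ],
  claw=0,
  force=60,
)

```text
t: 2.15
tcp_pos: [0.5639, -0.1136, 0.2308]
tool_rot: [-0.557, -0.435, 0.558, -0.435]
force: [-0.3, 0.4, 0.5]
finger_gap: 0.001
```

Run:
```python
from h import *
s=take('wrist'); cv2.imwrite('pics/w1.png',cv2.resize(s['image'],None,fx=1.5,fy=1.5))
cmd([.564,-.112,.23],76)
```

```text
tcp [ 0.563  -0.112   0.2308] x [-2.3e-03 -2.0e-04 -1.0e+00] z ang -104.04 gap 0.002986819764381175 F [ 0.22  0.91 -0.8 ] t 2.2
shift [ 0.0008  0.001  -0.0002]
spin options [ 1.7996e+02 -4.0000e-02] q6 -0.14473814002656687 q1 -0.3903584568013985
```

View pics/w1.png

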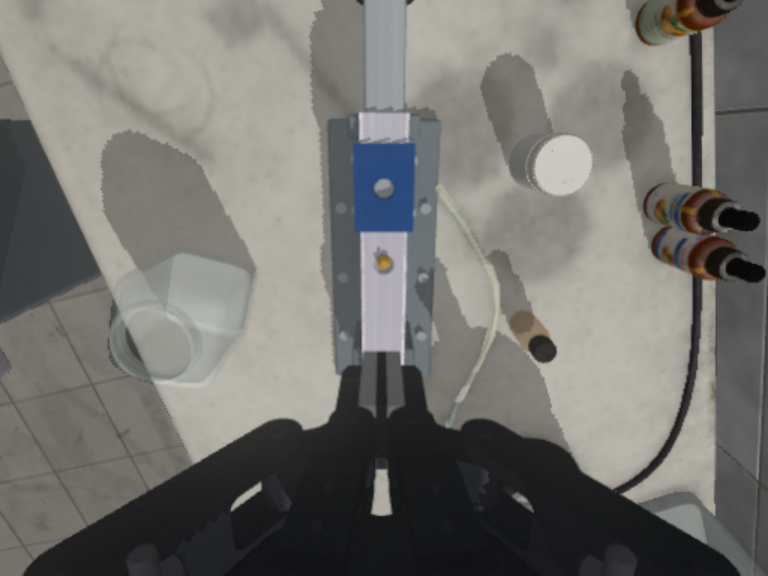

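Wrist view, full-size pixels: the button is at about (256,175), the hole at (256,125), and the leg runs vertically in line with the fingers.

Run:
```python
from h import *
s=load('wrist');im=s['image'];hsv=cv2.cvtColor(im,cv2.COLOR_BGR2HSV)
m=cv2.inRange(hsv,(12,110,90),(32,255,255));m[:155]=0;m[195:]=0;m[:,:240]=0;m[:,275:]=0
ys,xs=np.nonzero(m);print(len(xs),xs.mean(),ys.mean(),xs.min(),xs.max(),ys.min(),ys.max())
b=plane(s,[(xs.mean(),ys.mean())],.083)[0];print('button',b, deep(s,[(xs.mean(),ys.mean())]))
bl=cv2.inRange(hsv,(100,120,40),(130,255,255))
cs=max(cv2.findContours(bl,cv2.RETR_CCOMP,cv2.CHAIN_APPROX_NONE)[0],key=cv2.contourArea)
box=cv2.boxPoints(cv2.minAreaRect(cs));print(box)
P=plane(s,box,.0805);print(P,[np.linalg.norm(P[i]-P[i-1]) for i in range(4)]);print('collar mid',P.mean(0))
fill=np.zeros_like(bl);cv2.drawContours(fill,[cs],-1,255,-1);ho=cv2.erode(fill,np.ones((7,7)))&~bl
ys,xs=np.nonzero(ho);print(len(xs),xs.mean(),ys.mean(),xs.min(),xs.max(),ys.min(),ys.max())
h=plane(s,[(xs.mean(),ys.mean())],.079)[0];print('hole',h,h-b,np.linalg.norm((h-b)[:2]),np.degrees(np.arctan2(*(h-b)[1::-1])))
cv2.imwrite('pics/w1c.png',cv2.resize(im[60:250,190:320],None,fx=4,fy=3.1,interpolation=cv2.INTER_CUBIC))
# tube edges
print(deep(s,[(240,200),(256,200),(268,200),(256,30)]))
g=cv2.cvtColor(im,cv2.COLOR_BGR2GRAY)
for v in(20,80,200,225): print(v,g[v,225:290:1].tolist())
```

```text
61 255.45901639344262 174.29508196721312 252 259 170 178
button [ 0.56518292 -0.11191811  0.083     ] [[ 0.56533347 -0.11126678  0.08545391]]
[[236.  96.]
 [276.  96.]
 [276. 153.]
 [236. 153.]]
[[ 0.56573422 -0.03196337  0.0805    ]
 [ 0.60324834 -0.04137741  0.0805    ]
 [ 0.59096159 -0.09575524  0.0805    ]
 [ 0.5511222  -0.08575877  0.0805    ]] [np.float64(0.05574456172575314), np.float64(0.038677295386381566), np.float64(0.055748662735846055), np.float64(0.041074399324960195)]
collar mid [ 0.57776659 -0.0637137   0.0805    ]
153 255.65359477124184 125.26797385620915 249 262 119 132
hole [ 0.57741989 -0.06370874  0.079     ] [ 0.01223697  0.04820938 -0.004     ] 0.049738188817363575 75.75743174105094
[[ 0.53188665 -0.1609817   0.00981528]
 [ 0.55846242 -0.1414091   0.07848085]
 [ 0.57117793 -0.14440239  0.0789971 ]
 [ 0.59857274  0.01979531  0.07492916]]
20 [124, 123, 124, 123, 124, 124, 125, 125, 125, 125, 126, 125, 125, 125, 124, 124, 126, 117, 124, 145, 152, 152, 152, 154, 153, 151, 152, 154, 155, 155, 154, 155, 153, 153, 154, 156, 156, 159, 160, 160, 158, 157, 157, 156, 150,
[... 333 characters left out ...]
, 121, 109, 114, 114, 115, 114, 111, 98, 93, 92, 92, 94, 92, 92, 91, 92, 92]
200 [88, 86, 87, 86, 87, 88, 87, 86, 87, 88, 86, 87, 87, 87, 87, 99, 173, 202, 185, 175, 176, 177, 177, 177, 179, 180, 178, 174, 173, 174, 175, 176, 175, 176, 177, 178, 176, 174, 174, 174, 175, 175, 174, 197, 208, 162, 115, 116, 116, 116, 115, 116, 115, 116, 109, 92, 85, 85, 85, 84, 84, 84, 81, 98, 121]
225 [116, 124, 140, 149, 149, 141, 120, 112, 114, 108, 95, 80, 70, 70, 69, 70, 171, 206, 187, 177, 178, 178, 177, 177, 180, 181, 178, 175, 176, 178, 178, 179, 178, 178, 180, 179, 177, 176, 176, 175, 176, 177, 181, 198, 165, 94, 68, 68, 67, 88, 110, 116, 121, 140, 151, 150, 153, 151, 141, 124, 116, 112, 125, 150, 160]
```

View pics/w1c.png

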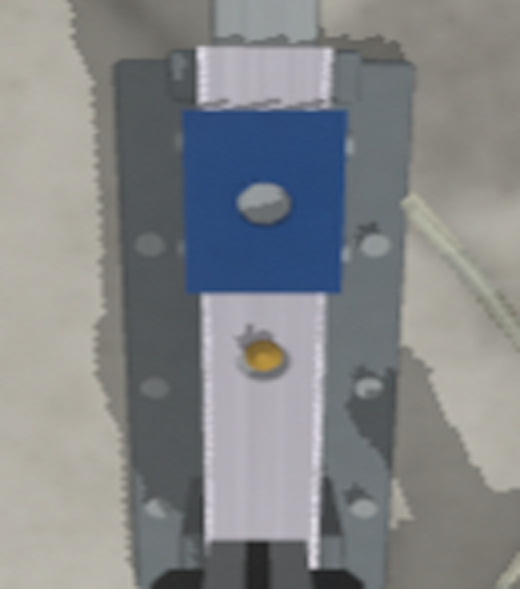

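play_rows(
  series=[
    [0.03, 0.001, 0, 0],
    [0.06, 0.002, 0, 0],
    [0.09, 0.002, 0, 0],
    [0.115, 0.002, 0, 0],
    [0.13, 0.002, 0, 0],
    [0.138, 0.002, 0, 0],
    [0.138, 0.002, 0, 0],
    [0.138, 0.002, 0, 0],
  ],
)

```text
t: 3.0
tcp_pos: [0.5648, -0.1117, 0.0935]
tool_rot: [-0.557, -0.436, 0.558, -0.435]
force: [0.2, -0.8, 0.3]
finger_gap: 0.001
```

Run:
```python
from h import *
s=take('wrist'); cv2.imwrite('pics/w2.png',cv2.resize(s['image'],None,fx=1.5,fy=1.5))
cmd([.565,-.112,.085],76)
s=take('scene');cv2.imwrite('pics/s2.png',cv2.resize(s['image'][145:285,230:390],None,fx=4,fy=4,interpolation=cv2.INTER_CUBIC))
```

```text
tcp [ 0.5651 -0.1121  0.0938] x [-7.e-04 -8.e-04 -1.e+00] z ang -103.99 gap 0.001443611605230151 F [0.17 0.04 0.64] t 3.05
shift [ 0.0088 -0.0002 -0.0001]
spin options [-1.7999e+02  1.0000e-02] q6 -0.14401633173943615 q1 -0.38916559462355765
```

View pics/w2.png

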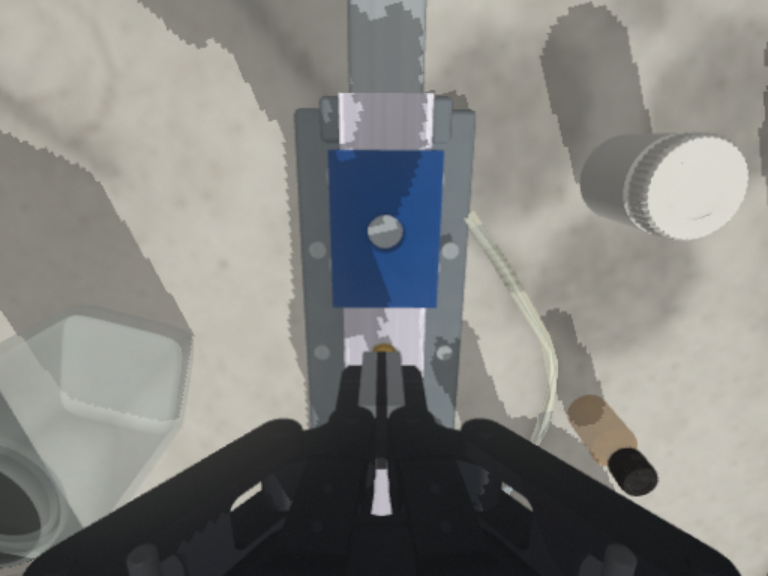

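View pics/s2.png

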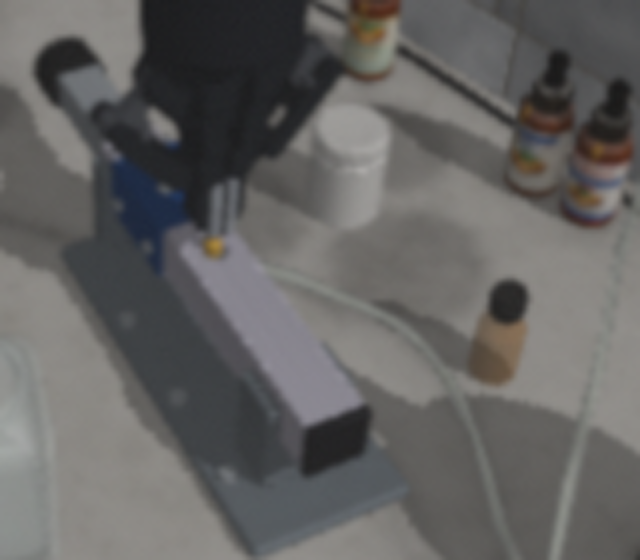

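The fingertips sit centred over the button in both views, so I'll press in small steps.

play_rows(
  series=[
    [0.003, 0, 0, 0],
    [0.006, 0, 0, 0],
    [0.008, 0, 0, 0],
    [0.009, 0, 0, 0],
    [0.01, 0, 0, 0],
    [0.011, 0, 0, 0],
    [0.012, 0, 0, 0],
    [0.013, 0, 0, 0],
    [0.0135, 0, 0, 0],
    [0.0135, 0, 0, 0],
  ],
)

```text
t: 4.1
tcp_pos: [0.5652, -0.1124, 0.0807]
tool_rot: [-0.557, -0.435, 0.558, -0.436]
force: [-0.2, -0.0, 3.9]
finger_gap: -0.003
```

Contact is 3.9 N at z 0.0807, as expected for the spring. About 3 mm is left before the button is level with the tube.

play_rows(
  series=[
    [0.0007, 0, 0, 0],
    [0.0014, 0, 0, 0],
    [0.002, 0, 0, 0],
    [0.0026, 0, 0, 0],
    [0.0026, 0, 0, 0],
  ],
)

```text
t: 4.6
tcp_pos: [0.5654, -0.1124, 0.0781]
tool_rot: [-0.557, -0.435, 0.558, -0.436]
force: [-1.2, 1.0, 3.2]
finger_gap: 0.001
```

Run:
```python
from h import *
s=take('wrist'); cv2.imwrite('pics/w3.png',cv2.resize(s['image'],None,fx=1.5,fy=1.5))
cmd([.565,-.112,.078],76)
```

```text
tcp [ 0.5654 -0.1125  0.0781] x [-1.0e-04 -1.1e-03 -1.0e+00] z ang -104.01 gap -0.002904696413655846 F [-0.73  0.84  3.57] t 4.65
shift [ 0.0001 -0.0005 -0.0004]
spin options [ 1.7999e+02 -1.0000e-02] q6 -0.1439817479038621 q1 -0.3895846293708722
```

View pics/w3.png

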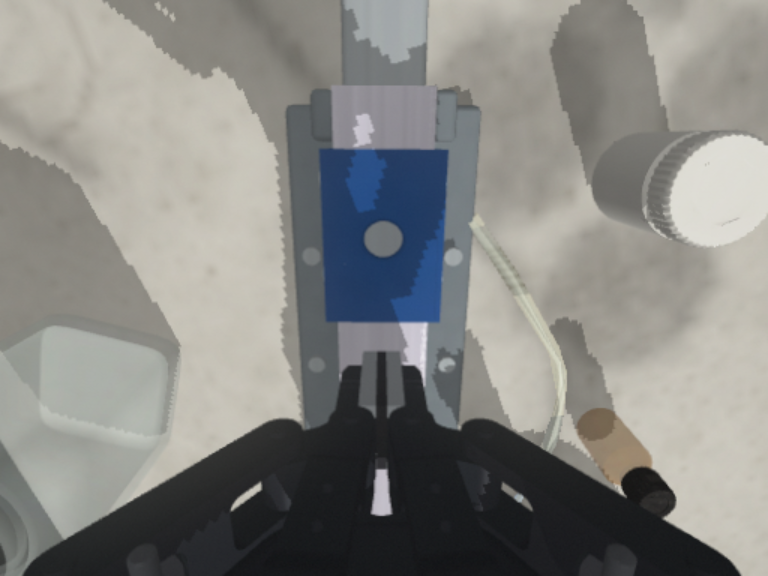

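play_rows(
  series=[
    [0.0005, 0, 0, 0],
    [0.001, 0, 0, 0],
    [0.0015, 0, 0, 0],
    [0.0015, 0, 0, 0],
    [0.0015, 0, 0, 0],
  ],
)

```text
t: 5.15
tcp_pos: [0.5654, -0.1124, 0.078]
tool_rot: [-0.557, -0.435, 0.557, -0.436]
force: [-2.0, 1.5, 11.7]
finger_gap: -0.002
```

Run:
```python
from h import *
cmd([.565,-.112,.078],76)
s=take('scene');cv2.imwrite('pics/s4.png',cv2.resize(s['image'][145:285,230:390],None,fx=4,fy=4,interpolation=cv2.INTER_CUBIC))
s=take('top');cv2.imwrite('pics/t4.png',cv2.resize(s['image'][120:280,190:350],None,fx=3.7,fy=3.7,interpolation=cv2.INTER_CUBIC))
```

```text
tcp [ 0.5654 -0.1124  0.078 ] x [ 4.0e-04 -1.3e-03 -1.0e+00] z ang -104.0 gap -0.0016654105262641319 F [-2.03  1.54 11.72] t 5.15
shift [-0.     -0.0005 -0.0003]
spin options [180.  -0.] q6 -0.14400387676589846 q1 -0.3894777730837713
```

View pics/s4.png

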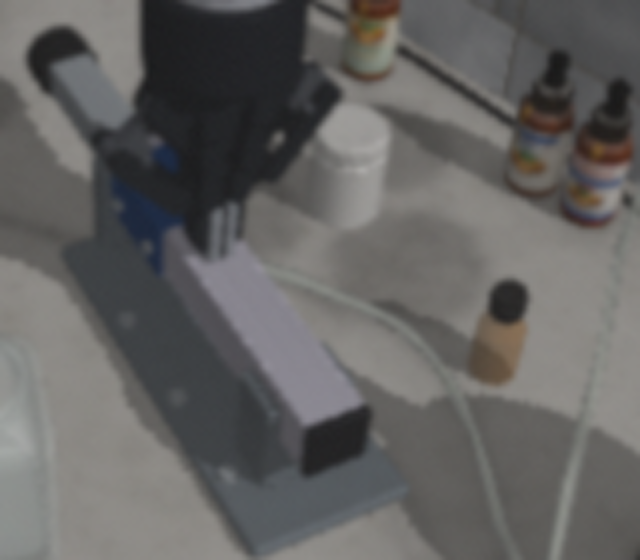

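View pics/t4.png

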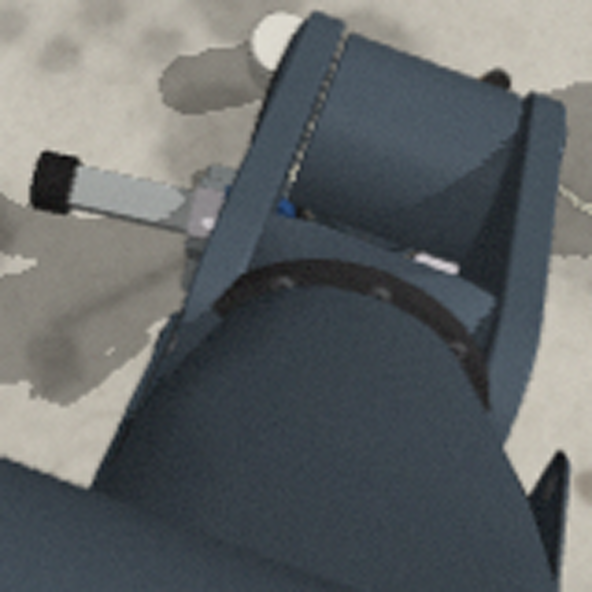

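The foot moved about 12 mm outwards and the button has gone under the wall, so the leg has let go. Next I'll lift, check, and go over the tube with the jaws part open.

play_rows(
  series=[
    [-0.01, 0, 0, 0],
    [-0.03, 0, 0, 0],
    [-0.05, 0, 0, 0],
    [-0.06, 0, -0.02, 0],
    [-0.06, 0, -0.05, 0],
    [-0.06, 0, -0.08, 0],
    [-0.06, 0, -0.11, 0],
    [-0.06, 0, -0.135, 0],
    [-0.06, 0, -0.15, 0],
    [-0.06, 0, -0.15, 0],
    [-0.06, 0, -0.15, 0],
  ],
  claw=60,
  force=25,
)

```text
t: 6.35
tcp_pos: [0.6015, 0.0327, 0.1376]
tool_rot: [-0.557, -0.435, 0.558, -0.436]
force: [-0.8, -0.7, 0.1]
finger_gap: 0.6
```

Run:
```python
from h import *
cmd([.6016,.0345,.045],76)
s=take('scene');cv2.imwrite('pics/s5.png',cv2.resize(s['image'][125:265,210:370],None,fx=4,fy=4,interpolation=cv2.INTER_CUBIC))
s=take('top');cv2.imwrite('pics/t5.png',cv2.resize(s['image'][120:280,190:350],None,fx=3.7,fy=3.7,interpolation=cv2.INTER_CUBIC))
s=take('wrist'); cv2.imwrite('pics/w5.png',cv2.resize(s['image'],None,fx=1.5,fy=1.5))
```

```text
tcp [0.6015 0.0327 0.1376] x [-1.0e-04 -1.9e-03 -1.0e+00] z ang -103.97 gap 0.5997926640105822 F [-0.8  -0.68  0.08] t 6.35
shift [ 0.0926 -0.0004 -0.0019]
spin options [-1.7997e+02  3.0000e-02] q6 0.11520737875250318 q1 -0.12998943079768488
```

View pics/s5.png

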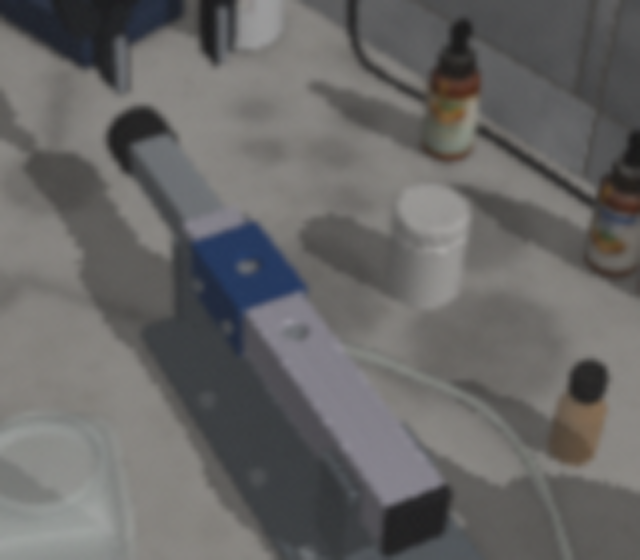

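View pics/t5.png

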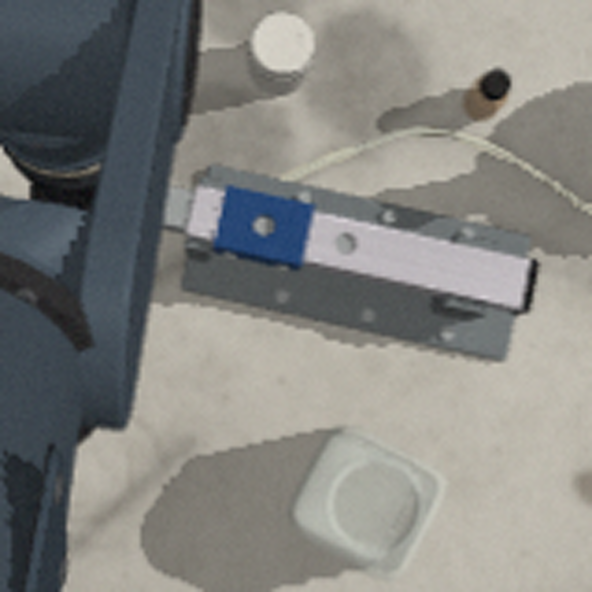

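View pics/w5.png

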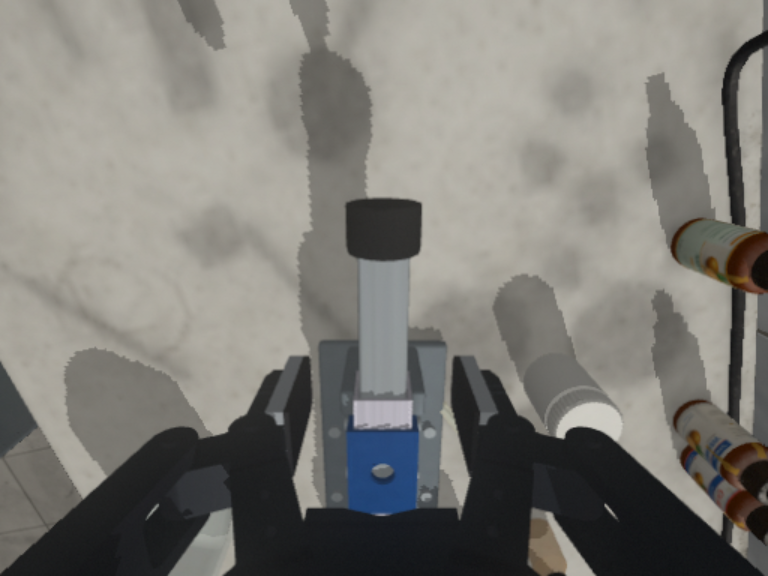

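The storage hole is now empty (top crop 346,243). I'll measure the foot edge and the mouth in the wrist view (rows 257 and 398 of the enlarged picture).

Run:
```python
from h import *
s=load('wrist');b=np.array([.565,-.112]);a=np.array([np.cos(np.radians(76)),np.sin(np.radians(76))])
for n,uv,z in(('foot',(383/1.5,257/1.5),.079),('mouth',(383/1.5,400/1.5),.077),('hole',(382/1.5,470/1.5),.079),('tubeL',(359/1.5,300/1.5),.075),('tubeR',(409/1.5,300/1.5),.075)):
    p=plane(s,[uv],z)[0][:2]-b;print(n,(p@a).round(4),(p@[-a[1],a[0]]).round(4))
```

```text
foot 0.177 -0.0009
mouth 0.0962 -0.0009
hole 0.0508 -0.0004
tubeL 0.1535 0.0112
tubeR 0.1535 -0.0141
```

play_rows(
  series=[
    [0.02, 0.001, -0.001, 0],
    [0.045, 0.001, -0.001, 0],
    [0.07, 0.001, -0.001, 0],
    [0.085, 0.001, -0.001, 0],
    [0.092, 0.001, -0.001, 0],
    [0.092, 0.001, -0.001, 0],
    [0.092, 0.001, -0.001, 0],
  ],
)

```text
t: 7.2
tcp_pos: [0.6034, 0.0322, 0.0464]
tool_rot: [0.558, 0.434, -0.558, 0.436]
force: [0.2, 0.1, -0.2]
finger_gap: 0.604
```

play_rows(
  series=[
    [0, 0, 0, 0],
    [0, 0, 0, 0],
    [0, 0, 0, 0],
    [0, 0, 0, 0],
    [0, 0, 0, 0],
    [0, 0, 0, 0],
  ],
  claw=0,
  force=25,
)

```text
t: 7.8
tcp_pos: [0.6027, 0.0325, 0.0477]
tool_rot: [-0.557, -0.434, 0.558, -0.435]
force: [-2.6, 0.2, 5.6]
finger_gap: 0.302
```

Run:
```python
from h import *
s=take('wrist'); cv2.imwrite('pics/w6.png',cv2.resize(s['image'],None,fx=1.5,fy=1.5))
cmd([.6016,.0345,.045],76)
```

```text
tcp [0.6027 0.0325 0.0477] x [ 4.0e-04 -1.5e-03 -1.0e+00] z ang -104.12 gap 0.297523393306256 F [-2.95  1.26  5.69] t 7.85
shift [ 0.0027 -0.0015 -0.0017]
spin options [ 1.7988e+02 -1.2000e-01] q6 0.11748214773925424 q1 -0.13033842909615415
```

View pics/w6.png

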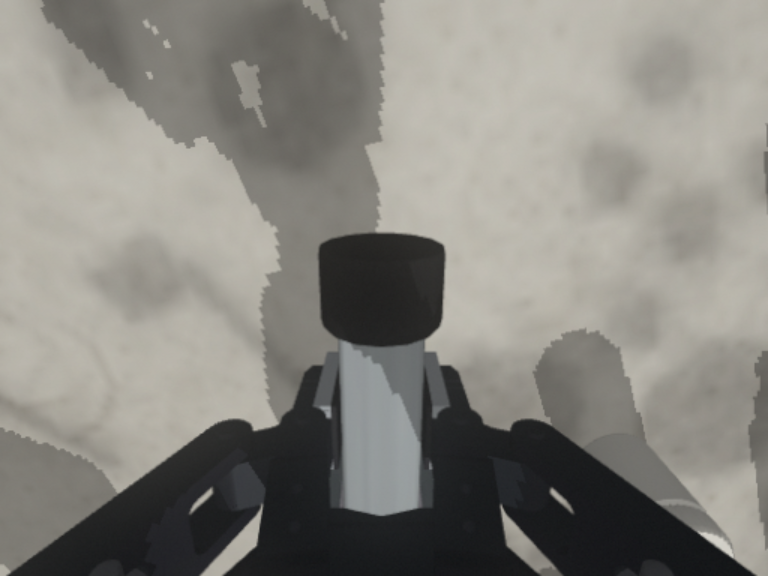

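The tube is gripped: the gap of 0.30 is about 25 mm. Now a slow pull at 20 mm/s.

play_rows(
  series=[
    [0, 0, -0.001, 0],
    [0, 0, -0.003, 0],
    [0, 0, -0.005, 0],
    [0, 0, -0.007, 0],
    [0, 0, -0.009, 0],
    [0, 0, -0.011, 0],
    [0, 0, -0.013, 0],
    [0, 0, -0.015, 0],
    [0, 0, -0.017, 0],
    [0, 0, -0.019, 0],
    [0, 0, -0.021, 0],
    [0, 0, -0.023, 0],
    [0, 0, -0.025, 0],
  ],
)

```text
t: 9.15
tcp_pos: [0.6089, 0.0569, 0.0477]
tool_rot: [-0.557, -0.434, 0.558, -0.435]
force: [-1.7, -4.6, 1.2]
finger_gap: 0.301
```

Run:
```python
from h import *
s=take('wrist'); cv2.imwrite('pics/w7.png',cv2.resize(s['image'],None,fx=1.5,fy=1.5))
cmd([.6016,.0345,.045],76)
b=np.array([.565,-.112]);a=np.array([np.cos(np.radians(76)),np.sin(np.radians(76))]);st=manip.sense()
print((st['tcp_pos'][:2]-b)@a, st['force'][:2]@a)
```

```text
tcp [0.609  0.0573 0.0477] x [ 8.0e-04 -1.1e-03 -1.0e+00] z ang -104.12 gap 0.29984273170596215 F [-0.08 -2.35  1.19] t 9.2
shift [ 0.0028 -0.0016  0.0239]
spin options [ 1.7988e+02 -1.2000e-01] q6 0.15927643074118744 q1 -0.08811585892210146
0.17493733698270011 -2.2978595925883547
```

View pics/w7.png

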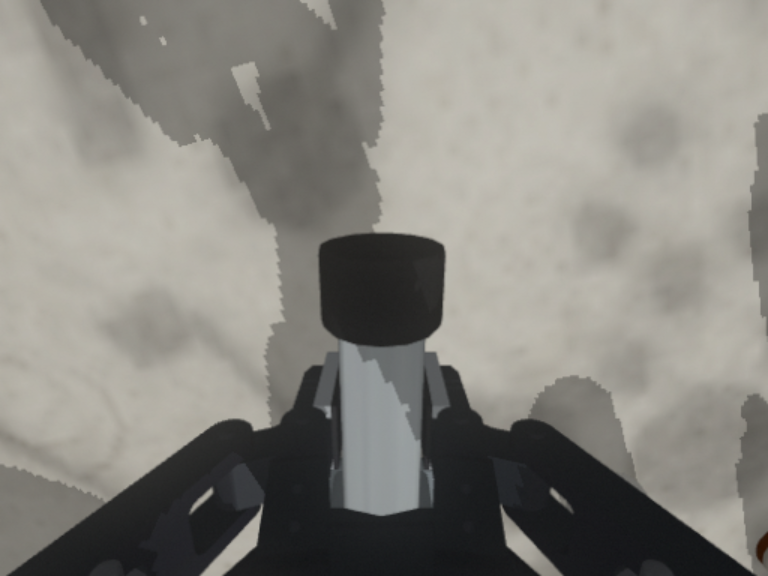

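play_rows(
  series=[
    [0, 0, -0.001, 0],
    [0, 0, -0.002, 0],
    [0, 0, -0.003, 0],
    [0, 0, -0.004, 0],
    [0, 0, -0.005, 0],
    [0, 0, -0.006, 0],
    [0, 0, -0.007, 0],
    [0, 0, -0.008, 0],
    [0, 0, -0.009, 0],
  ],
)

```text
t: 10.1
tcp_pos: [0.6113, 0.0666, 0.0477]
tool_rot: [0.558, 0.434, -0.558, 0.435]
force: [-0.1, -0.1, 0.4]
finger_gap: 0.3
```

play_rows(
  series=[
    [0, 0, -0.001, 0],
    [0, 0, -0.002, 0],
    [0, 0, -0.002, 0],
  ],
)

```text
t: 10.4
tcp_pos: [0.6119, 0.0689, 0.0477]
tool_rot: [0.558, 0.434, -0.557, 0.435]
force: [-0.5, -1.9, -0.1]
finger_gap: 0.299
```

play_rows(
  series=[
    [0, 0, -0.001, 0],
    [0, 0, -0.002, 0],
    [0, 0, -0.002, 0],
  ],
)

```text
t: 10.7
tcp_pos: [0.6124, 0.0709, 0.0478]
tool_rot: [0.558, 0.434, -0.557, 0.435]
force: [-2.2, -0.9, -0.4]
finger_gap: 0.305
```

Run:
```python
from h import *
s=take('scene');cv2.imwrite('pics/s8.png',cv2.resize(s['image'][165:235,240:320],None,fx=8,fy=8,interpolation=cv2.INTER_CUBIC))
cmd([.6016,.0345,.045],76)
```

```text
tcp [0.6124 0.0709 0.0478] x [ 1.4e-03  1.0e-04 -1.0e+00] z ang -104.13 gap 0.30014665196650087 F [-1.79 -1.5   1.  ] t 10.75
shift [ 0.0027 -0.0016  0.038 ]
spin options [ 1.7987e+02 -1.3000e-01] q6 0.18063341656685455 q1 -0.06582205162194184
```

View pics/s8.png

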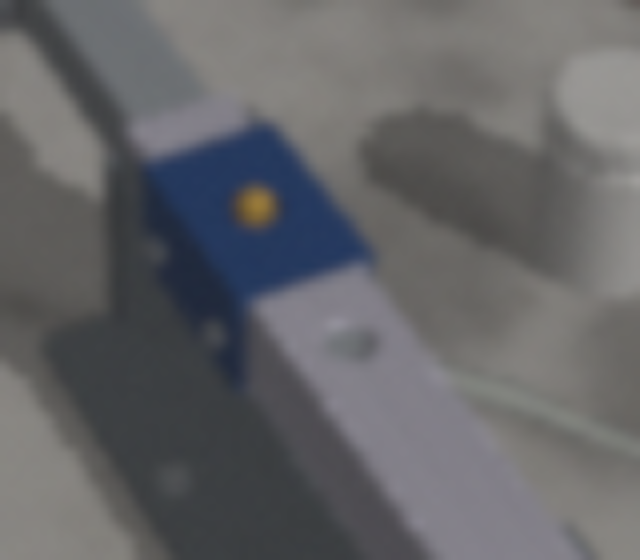

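The button shows brass in the collar hole (255,205). A gentle further pull, with the force watched, will confirm the lock.

play_rows(
  series=[
    [0, 0, -0.0005, 0],
    [0, 0, -0.001, 0],
    [0, 0, -0.001, 0],
    [0, 0, -0.001, 0],
  ],
)

```text
t: 11.15
tcp_pos: [0.6126, 0.0716, 0.0478]
tool_rot: [0.558, 0.434, -0.557, 0.435]
force: [-1.5, -4.1, 1.4]
finger_gap: 0.297
```

Run:
```python
from h import *
s=take('scene');cv2.imwrite('pics/s9.png',cv2.resize(s['image'][165:235,240:320],None,fx=8,fy=8,interpolation=cv2.INTER_CUBIC))
cmd([.6016,.0345,.045],76)
```

```text
tcp [0.6126 0.0716 0.0477] x [ 1.2e-03 -2.0e-04 -1.0e+00] z ang -104.13 gap 0.29979797914353545 F [-1.72 -4.25  1.29] t 11.2
shift [ 0.0027 -0.0016  0.0387]
spin options [ 1.7987e+02 -1.3000e-01] q6 0.18218763007843936 q1 -0.0645052957231199
```

View pics/s9.png

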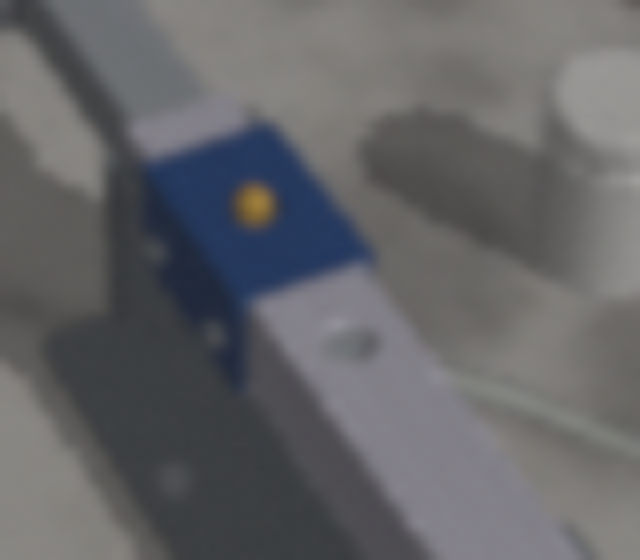

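play_rows(
  series=[
    [0, 0, -0.0005, 0],
    [0, 0, -0.001, 0],
    [0, 0, -0.0015, 0],
    [0, 0, -0.0015, 0],
    [0, 0, -0.0015, 0],
  ],
)

```text
t: 11.7
tcp_pos: [0.6126, 0.0718, 0.0478]
tool_rot: [-0.557, -0.434, 0.558, -0.435]
force: [-1.8, -7.6, 1.4]
finger_gap: 0.301
```

Only 0.2 mm of travel at 7.8 N, against 2.5 N sliding friction, so the leg is locked. I'll relax the pull, open, and lift clear.

play_rows(
  series=[
    [0, 0, 0.0, 0],
    [0, 0, 0.0, 0],
    [0, 0, 0.0, 0],
  ],
)

```text
t: 12.0
tcp_pos: [0.6126, 0.0717, 0.0477]
tool_rot: [-0.557, -0.434, 0.558, -0.435]
force: [-1.1, -3.6, 0.8]
finger_gap: 0.302
```

play_rows(
  series=[
    [0, 0, 0, 0],
    [0, 0, 0, 0],
    [0, 0, 0, 0],
    [0, 0, 0, 0],
    [0, 0, 0, 0],
    [0, 0, 0, 0],
  ],
  claw=65,
)

```text
t: 12.6
tcp_pos: [0.6126, 0.0719, 0.0478]
tool_rot: [-0.557, -0.434, 0.558, -0.435]
force: [-0.4, -0.7, -0.5]
finger_gap: 0.649
```

play_rows(
  series=[
    [-0.01, 0, 0, 0],
    [-0.03, 0, 0, 0],
    [-0.06, 0, 0, 0],
    [-0.09, 0, 0, 0],
    [-0.12, 0, 0, 0],
    [-0.15, 0, 0, 0],
    [-0.15, 0, -0.03, 0],
    [-0.15, 0, -0.06, 0],
    [-0.15, 0, -0.09, 0],
    [-0.15, 0, -0.12, 0],
    [-0.15, 0, -0.14, 0],
    [-0.15, 0, -0.15, 0],
    [-0.15, 0, -0.15, 0],
    [-0.15, 0, -0.15, 0],
  ],
)

```text
t: 14.0
tcp_pos: [0.6489, 0.2167, 0.1974]
tool_rot: [-0.557, -0.434, 0.558, -0.435]
force: [-0.6, 0.4, -0.4]
finger_gap: 0.652
```

Run:
```python
from h import *
s=take('scene');cv2.imwrite('pics/s10.png',cv2.resize(s['image'][145:285,230:390],None,fx=4,fy=4,interpolation=cv2.INTER_CUBIC))
s=take('top');cv2.imwrite('pics/t10.png',cv2.resize(s['image'][120:280,190:350],None,fx=3.7,fy=3.7,interpolation=cv2.INTER_CUBIC))
hsv=cv2.cvtColor(s['image'],cv2.COLOR_BGR2HSV)
m=cv2.inRange(hsv,(10,110,70),(30,255,255));m[:165]=0;m[205:]=0;m[:,:245]=0;m[:,310:]=0
ys,xs=np.nonzero(m);print('brass',len(xs),xs.mean(),ys.mean(),plane(s,[(xs.mean(),ys.mean())],.084))
print('depth z btn', deep(s,[(int(round(xs.mean())),int(round(ys.mean())))]))
cmd([.6016,.0345,.045],76)
```

```text
brass 11 260.1818181818182 180.1818181818182 [[ 0.57759533 -0.05913743  0.084     ]]
depth z btn [[ 0.57783108 -0.05868193  0.08538753]]
tcp [0.649  0.2162 0.1974] x [-3.0e-04 -2.5e-03 -1.0e+00] z ang -104.19 gap 0.6466902274000214 F [ 0.07 -0.11  0.46] t 14.1
shift [ 0.1529 -0.0014  0.1874]
spin options [179.81  -0.19] q6 0.40828164806664763 q1 0.1597333879073859
```

View pics/s10.png

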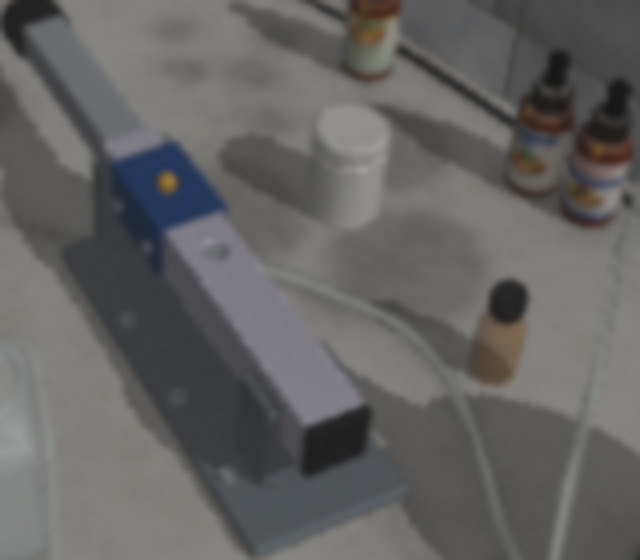

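View pics/t10.png

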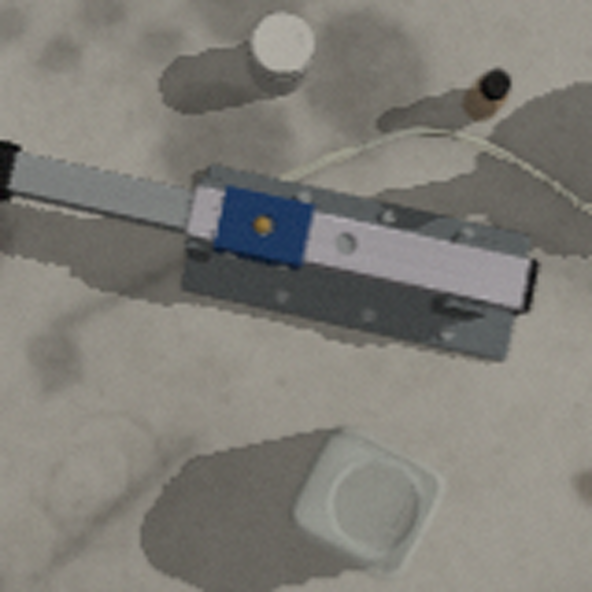

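The button stands in the collar hole at z 0.0854, which is its fully popped height. The pot, bottle and jar are at the same pixels as before, and the arm is clear. Handing in.

```bash
python3 -c "
from station import manip
print(manip.sign_off())"
```

```text
the job is handed in; nothing more can be done
None
```

The leg is extended and locked in the blue collar, and I handed the job in at about 14 s; sign-off reported no verdict.

- **Release:** I pressed the brass button level with the tube using the shut fingertips. Its spring gave about 4 N. The force reached about 12 N once the fingers rested on the tube top. The inner tube kicked out about 12–13 mm, and a picture showed the storage hole empty.
- **Pull:** I pinched the inner tube at 25 N and slid it out at 10–20 mm/s until the button came up in the collar hole.
- **Lock check:** A further gentle pull moved the tube only about 0.2 mm at 7.8 N, well above the sliding friction, so it is locked. I then relaxed the pull, opened the jaws and moved clear.

Last checks before handing in:
- **Button:** its top measured 85.4 mm above the worktop, against 85 mm expected when fully popped up. It stood in the collar hole.
- **Bystanders:** the pot, amber bottle and square jar appeared at the same pixels as at the start.
- **Contact:** the wrist force was about zero, with the gripper away from everything.

The camera estimates of the hole's distance differed by about 2 mm (49.7 to 51.7 mm), and the tube's travel suggested about 53 mm. All three are within the range for being locked. No check failed.

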